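# Row up the brass blanks on the tilting tray

## Task

Lift the tray by its bar handle so that it tilts and all five brass blanks slide down into a single row against the fence, then lower it gently, without dropping it, until it lies flat again. Then slide the pusher along the fence to close the row up against the sprung end stop, feel the stop give by a few millimetres (about 5) without bottoming it out, and leave the pusher there so that the row stays lightly pressed against the stop and flat along the fence. Leave everything else on the bench alone.

Things in the scene. Friction and masses are not known exactly. Their poses are not given: they have to be found in the camera images.
- stand: Fixed dark steel base of the tilting tray, 190 mm (x) by 270 mm (y), on the bench. Origin on the bench surface straight below the tray's hinge line. x points level from the hinge across the tray to the handle (roughly away from the robot), y along the fence from the pusher to the sprung stop, z up. The hinge line is parallel to y, 44 mm above the bench.
- tray (a joint): Tilt of the tray about its hinge, rad: 0 flat on its rest, at most 0.8 with the handle side raised. Let go, it drops. 0.6 kg. Grey metal floor 150 mm (x) by 270 mm (y), top 50 mm above the bench when flat; steel fence 24 mm high above the floor along the hinge side, 12 mm side rims, 6 mm rim at the handle side. Blanks begin to slide at a tilt between about 0.24 and 0.38 rad, which varies.
- handle (a point): Middle of the tray's handle, a round steel bar 12 mm thick and 110 mm long parallel to the fence, on two arms 100 mm apart. When flat it lies 200 mm in x from the hinge line and 32 mm above the hinge line (76 mm above the bench), with 44 mm of free gap to the tray's edge. Moves and turns with the tray (axes as the tray).
- fence (a point): Middle of the fence's foot, on its face at the floor's top; axes as the tray (x away from the fence, y along it towards the stop, z square to the floor); 10 mm in x and 6 mm above the hinge line. A blank against the fence has its origin at x = 13 mm here. The sprung end stop, a dark block 26 x 14 x 22 mm on a rod, waits near the +y end; its place differs: its face is 88 to 106 mm in y from here.
- pusher_grip (a point): Middle of the pusher's square upright grip post, 14 x 14 mm, 36 mm high; with the tray flat it is 103 mm above the bench, so its top is 121 mm up. It is 8 mm in x from the fence face and 9 mm behind the pressing face. Feel the stop through it: the push needed rises by about 3 N when the closed-up row meets the sprung stop, then 0.4 N per mm as it gives; it bottoms out hard after 14 mm.
- blank0: One of five alike plain brass disc blanks, 26 mm across and 18 mm high, 80 g, lying flat on the tray. Origin at the centre of its underside.
- blank1: One of five alike plain brass disc blanks, 26 mm across and 18 mm high, 80 g, lying flat on the tray. Origin at the centre of its underside.
- blank2: One of five alike plain brass disc blanks, 26 mm across and 18 mm high, 80 g, lying flat on the tray. Origin at the centre of its underside.
- blank3: One of five alike plain brass disc blanks, 26 mm across and 18 mm high, 80 g, lying flat on the tray. Origin at the centre of its underside.
- blank4: One of five alike plain brass disc blanks, 26 mm across and 18 mm high, 80 g, lying flat on the tray. Origin at the centre of its underside.
- glasses: Bystander: safety glasses; leave it alone.
- hammer: Bystander: a hammer; leave it alone.
- brush: Bystander: a wood-handled bench brush beside the tray (+y side); leave it alone.
- driver: Bystander: a screwdriver beside the tray (-y side); leave it alone.
- oilcan: Bystander: a dark can, 52 mm across, 100 mm high; leave it alone.
- cup: Bystander: a steel bowl, 72 mm across, 50 mm high; leave it alone.
- collar: Bystander: a steel ring, 42 mm outside, 16 mm high; leave it alone.
- pusher: Steel pusher astride the fence at its -y end. Slides along the fence only, up to 120 mm in +y, always stiffly (about 10 N), and stays where it is left. Axes as the tray; origin on the fence face's line, at its middle in y; pressing face 9 mm from it in +y, reaching 28 mm out from the fence. At the start the face is 105 to 111 mm in -y of fence.

How it is judged (in metres and radians):
On the way, in this order (a step that is already met when the one before it is completed fails the run):
1. tray tilted up with all five blanks against the fence (value of joint tray above 0.2 rad and x of blank0 in the frame of fence between 0.008 and 0.016 m and z of each of blank0, blank1, blank2, blank3, blank4 in the frame of fence below 0.004 m and x of blank1 in the frame of fence between 0.008 and 0.016 m and x of blank2 in the frame of fence between 0.008 and 0.016 m and x of blank3 in the frame of fence between 0.008 and 0.016 m and x of blank4 in the frame of fence between 0.008 and 0.016 m), for 0.2 s.
2. tray lowered flat with the blanks still in a row against the fence (value of joint tray below 0.02 rad and x of blank0 in the frame of fence between 0.008 and 0.016 m and z of each of blank0, blank1, blank2, blank3, blank4 in the frame of fence below 0.004 m and x of blank1 in the frame of fence between 0.008 and 0.016 m and x of blank2 in the frame of fence between 0.008 and 0.016 m and x of blank3 in the frame of fence between 0.008 and 0.016 m and x of blank4 in the frame of fence between 0.008 and 0.016 m), for 0.2 s.
3. row closed up: the pusher presses it against the sprung stop (all of step 2 and y of each of blank0, blank1, blank2, blank3, blank4 in the frame of pusher above 0.015 m and (contact force between pusher and blank0 above 2.3 N or contact force between pusher and blank1 above 2.3 N or contact force between pusher and blank2 above 2.3 N or contact force between pusher and blank3 above 2.3 N or contact force between pusher and blank4 above 2.3 N) and contact force between pusher and blank0 below 10 N and contact force between pusher and blank1 below 10 N and contact force between pusher and blank2 below 10 N and contact force between pusher and blank3 below 10 N and contact force between pusher and blank4 below 10 N), for 0.2 s.
At the end, for the whole second after the job is handed in: Tray flat (under 0.02 rad). All five blanks at rest on its floor in one row against the fence (origin 8 to 16 mm from its face, under 4 mm above the floor), ahead of the pusher, the row held between pusher and sprung stop: the stop's spring presses a blank on the pusher with 2.3 to 10 N (all of step 3 and linear speed of each of blank0, blank1, blank2, blank3, blank4 below 0.01 m/s); the robot touches nothing.
It fails at once if the tray is dropped or slammed (falls faster than 2.5 rad/s) (velocity of joint tray below -2.5 rad/s).
It fails at once if the row is jammed hard: the sprung stop bottoms out (pusher presses a blank with over 14 N) (contact force between pusher and blank0 above 14 N or contact force between pusher and blank1 above 14 N or contact force between pusher and blank2 above 14 N or contact force between pusher and blank3 above 14 N or contact force between pusher and blank4 above 14 N).
It fails at once if a bystander is pushed more than 30 mm from its place (distance of any of glasses, hammer, brush, driver, oilcan, cup, collar from where it was at the start of the episode above 0.03 m).
It also fails if it takes over 72 s, if anything falls off the work surface, if the arm or the gripper's body presses on something with over 40 N, if the wrist force passes 120 N, or if a joint passes its speed limit or range.

## Robot

A 6-joint arm with a two-finger parallel gripper is mounted at the origin on the work surface. World frame = base frame: x ahead of the robot, y to its left, z up, the work surface at z = 0. Lengths are in m, angles in degrees, forces in N, time in s.
With the tool pointing down it reaches from about 0.3 to 0.75 m from the base axis. Payload 8.5 kg.
Tool frame: the origin (TCP) lies midway between the tips of the shut fingers; the grasp point (between the pads) lies 19 mm behind it (env.tcp_to_grasp is the z of the grasp point in the tool frame, in m); z points along the fingers, y is the line along which they close (so a half turn about z gives the same grasp; the last joint's range is limited). The gripper opens to 85 mm and grips with 20 to 120 N. Pads are 22 mm wide; open, the fingers measure 114 mm over their backs; the gripper's body (76 mm by 85 mm) begins 54 mm behind the grasp point. The pads swing forward as they close: fully open they stand 13 mm farther back than shut.
Start: joints at [-87.966, 21.807, 74.336, -0, 83.858, -12.336], TCP at [0.136, -0.533, 0.231] pointing down, gripper open.
Joint ranges: [-178.18, 178.18], [-50.72, 133.34], [12.68, 142.11], [-81.47, 261.47], [9.98, 163.14], [-165.26, 165.26]. Speed limits (degrees/s): [136.94, 136.94, 180, 180, 180, 180].

## Interface

Orientations are given as a 3x3 rotation matrix whose columns are the frame's x, y, z axes.
In Python, from rig import env, imaging, job, models gives the robot as it stands. The module is installed in compiled form; this text tells all that it offers.
- The arm moves only by the tool jog_arm, never from a script. Its argument "plan" is text: rows parted by semicolons, each of 7 numbers parted by spaces: the turn, a rotation vector about the tool's x, y, z in degrees, then the shift along the tool's x, y, z in cm, then the closure in counts, from 0 (fully open) to 255 (shut). In form: rx ry rz x y z claw; .... A call has 1 to 10 rows; each row shifts and turns the commanded pose from where the row before left it, along the tool's axes as they then stand; what a row does not reach is not made up. A row lasts 1/12 s, in which the tool goes at most 41.7 mm and 7.16 degrees, less where a joint would pass 70% of its speed; a pose out of reach is approached as far as the arm can. A call with a gripper value outside its range is refused whole. The fingers move at their own pace and stop on an object; "grip_force" is the grip in N (left out, the last holds). Time passes only in rows, so rows that do not move let the fingers close. It gives the time, the measured TCP pose, the force, the opening and the grip force at its end, in the units of the state.
- env.observe(): the state, without advancing time (a new reading comes with each control period).
- imaging.get_image(name): name is "side" or "top"; returns a dict with "pixels" (400x640x3 uint8, red, green, blue), "depth" (400x640 float32, m along the optical axis (not along the pixel's ray), 0 where there is no reading), "fov_y" (degrees; the focal length in pixels is half the picture's height over the tangent of half this angle, whatever the lens; pixels are square), "cx", "cy" (the principal point, pixels), "world_from_camera" (4x4, takes a point from camera to world coordinates). Camera axes: x right, y down, z forward; pixel columns grow to the right and rows downward; lengths in m; the calibration is good to about 2 mm. A picture is of the moment at which its call begins.
- job.close_job(): hands the job in; it is judged then, once.
Trained networks look in the newest picture that a camera, given by its name, has taken for a name from the list of things; names that differ only in an ending like _2 or _b are one class to them, and where a whole thing is asked for, a point or a joint stands for the part that bears it (a point fixed in the world has none). Each returns a list of dicts, best first, with "confidence" (0 to 1); they miss things now and then, are a little off and sometimes report something else, mostly with a low value. They report only what shows in the picture. A call takes as long as a camera call.
- models.outline_of(camera, query): "region" (400x640 bool, what is visible of it) and "bbox" ([centre column, centre row, width, height] in pixels, round what is visible of it).
- models.tip_of(camera, query): "at" ([column, row] in pixels: a listed point, or the origin of a listed thing).
The state is a dict: "time_s": time; "q": joint angles; "qvel": joint speeds; "joint_efforts": joint torques, N m; "position": TCP position; "tool_rot": TCP orientation; "ft_force": force on the tool from outside, world axes, zero at the start; "wrist_torque": the same for the moment, N m; "grip_width": finger opening in m; "gripper_force": force on a finger pad.
Only numpy, scipy, OpenCV 4.12 (cv2) and the standard library are available. Lean on these libraries where they do the work, as an engineer would, in place of code of your own. Each camera call takes 0.05 s, during which the arm holds its last target. There are 200 camera calls.

## Working session

There is one attempt and no reset: what is moved stays moved. The work goes in short steps, Python scripts to look and compute and a tool call to move; the robot and the scene stay as the last step left them, time stands still between calls to the robot, and variables do not carry over. Pictures are saved under pics/ and viewed, at most 10 in all, crops included, and the job is handed in when it is done.

Besides the shell and the picture viewer there is one more tool, called after "Request:" by a JSON object that holds its "api" and its "payload", one argument or row to a line. jog_arm: Moves the arm, as the interface text tells. Its arguments: {"type":"object","properties":{"plan":{"type":"string"},"grip_force":{"type":"number"}},"required":["plan"]}

```bash
mkdir -p pics; cat > h.py <<'E'
from rig import env, imaging, job, models
import numpy as np, cv2
def w(im,c,r,d=None):
    f=200/np.tan(np.radians(im["fov_y"]/2)) 
    if d is None:
        p=im["depth"][int(r)-1:int(r)+2,int(c)-1:int(c)+2]; d=np.median(p[p>0])
    T=im["world_from_camera"]; return (T@[(c-im["cx"])*d/f,(r-im["cy"])*d/f,d,1])[:3]
E
python3 - <<'E'
from h import *
s=env.observe();print(s["position"],s["tool_rot"],s["ft_force"],s["time_s"],env.tcp_to_grasp)
for n in("top","side"):
    im=imaging.get_image(n);cv2.imwrite(f"pics/{n}0.png",im["pixels"][:,:,::-1])
    print(n,im["fov_y"],im["world_from_camera"].round(3).tolist())
    for q in("handle","fence","pusher_grip","stand","pusher","blank0"):
        for t in models.tip_of(n,q)[:6]:
            c,r=t["at"];print(q,round(t["confidence"],2),np.round([c,r]),w(im,c,r).round(4))
E
```

```text
[ 0.13647099 -0.53249066  0.23069771] [[ 9.68722144e-01  2.48147951e-01 -5.38369923e-05]
 [ 2.48147751e-01 -9.68721040e-01  1.49674961e-03]
 [ 3.19262320e-04 -1.46329402e-03 -9.99998878e-01]] [ 0.25662297 -0.68080815 -1.16101113] 0.0 -0.0187
top 55.24330359493224 [[-0.017, -0.997, 0.076, 0.447], [-1.0, 0.016, -0.022, 0.033], [0.021, -0.076, -0.997, 1.123], [0.0, 0.0, 0.0, 1.0]]
handle 0.85 [331. 142.] [ 0.6924 -0.0271  0.0007]
fence 0.88 [342. 204.] [ 0.5041 -0.0497  0.0503]
pusher_grip 0.6 [383. 193.] [ 0.5287 -0.16    0.0874]
stand 0.72 [344. 210.] [ 0.4854 -0.0534  0.073 ]
stand 0.61 [339. 164.] [ 0.6137 -0.0448  0.0686]
pusher 0.4 [380. 200.] [ 0.5122 -0.1527  0.0779]
blank0 0.61 [327. 184.] [ 0.5573 -0.0094  0.0689]
blank0 0.54 [350. 183.] [ 0.5617 -0.0745  0.0636]
blank0 0.44 [317. 176.] [0.5801 0.019  0.0685]
blank0 0.44 [340. 166.] [ 0.6085 -0.0451  0.0675]
blank0 0.43 [366. 170.] [ 0.597  -0.1202  0.0679]
side 48.58218114555226 [[0.788, -0.333, 0.518, -0.202], [-0.616, -0.443, 0.651, -0.94], [0.013, -0.832, -0.555, 0.888], [0.0, 0.0, 0.0, 1.0]]
handle 0.48 [315. 326.] [ 0.2755 -0.3515  0.0259]
fence 0.16 [372. 210.] [ 0.7671 -0.0522  0.0139]
```

View both.

View pics/top0.png

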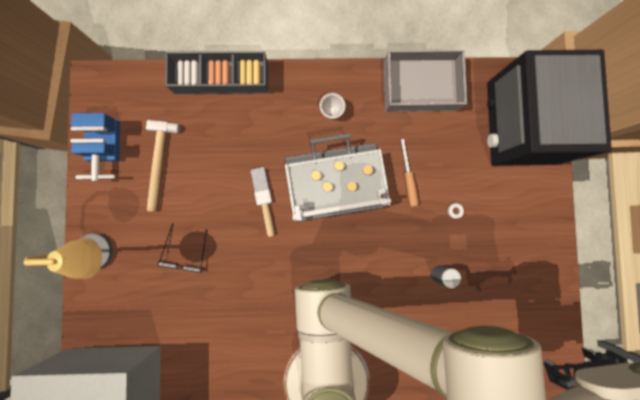

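View pics/side0.png

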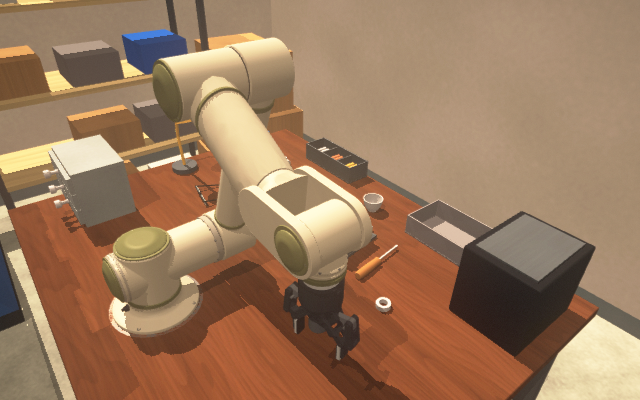

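```bash
cat >> h.py <<'E'
def pl(im,c,r,z):
    a=w(im,c,r,1.0);o=im["world_from_camera"][:3,3];return o+(a-o)*(z-o[2])/(a[2]-o[2])
E
python3 - <<'E'
from h import *
im=imaging.get_image("top")
for q,z in(("handle",.076),("fence",.05),("pusher_grip",.103),("pusher",.05)):
    for t in models.tip_of("top",q)[:1]:
        c,r=t["at"];print(q,round(t["confidence"],2),np.round([c,r],1),pl(im,c,r,z).round(4))
for t in models.tip_of("top","blank0"): print("b",round(t["confidence"],2),pl(im,*t["at"],.05).round(4))
for q in("tray","handle","stand","pusher","fence"):
    for o in models.outline_of("top",q)[:1]:
        print(q,o["confidence"],np.round(o["bbox"],1),o["region"].sum(),cv2.minAreaRect(np.argwhere(o["region"])[:,::-1].astype(np.float32)))
x0,y0,x1,y1=270,120,405,225
cv2.imwrite("pics/c0.png",cv2.resize(im["pixels"][y0:y1,x0:x1,::-1],(771,600),interpolation=cv2.INTER_CUBIC))
E
```

```text
handle 0.72 [329.6 138.2] [ 0.6853 -0.0185  0.076 ]
fence 0.57 [341.1 203.5] [ 0.5044 -0.0486  0.05  ]
pusher_grip 0.52 [384.7 192.6] [ 0.529  -0.1625  0.103 ]
pusher 0.7 [377.  199.4] [ 0.5143 -0.1503  0.05  ]
b 0.66 [0.5924 0.0209 0.05  ]
b 0.5 [ 0.5479 -0.0142  0.05  ]
b 0.47 [ 0.6002 -0.1177  0.05  ]
b 0.46 [ 0.6092 -0.0418  0.05  ]
b 0.43 [ 0.5551 -0.0803  0.05  ]
tray 0.63 [337.7 177.9 106.4  86.6] 5260 ((334.3504638671875, 173.5619659423828), (76.95087432861328, 98.65583801269531), 79.57928466796875)
handle 0.68 [339.5 175.9 104.   87.4] 4974 ((334.6874084472656, 174.0697784423828), (75.65528869628906, 97.30701446533203), 79.4608154296875)
stand 0.75 [338.4 177.1 104.5  84.8] 5974 ((335.57421875, 175.3424072265625), (78.23223876953125, 97.48526763916016), 80.7066879272461)
pusher 0.62 [383.9 196.1  10.5  16.1] 135 ((382.0, 195.5), (15.0, 10.0), 90.0)
fence 0.64 [339.2 178.1 106.1  87.1] 5103 ((334.7635803222656, 173.58946228027344), (76.3856430053711, 97.491455078125), 79.57928466796875)
```

View pics/c0.png

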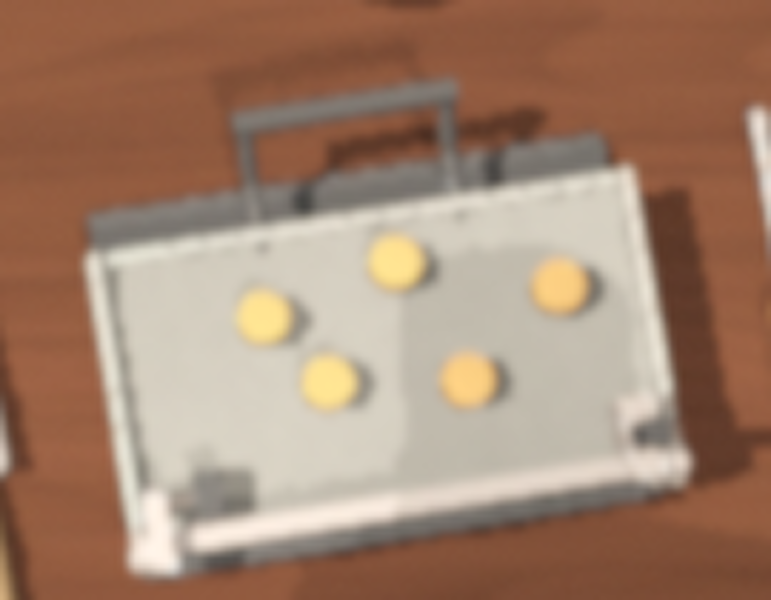

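```bash
python3 - <<'E'
from h import *
im=imaging.get_image("top")
k=5.714
P=lambda c,r,z:pl(im,270+c/k-.4,120+r/k-.4,z)[:2]
a,b=P(235,122,.08),P(455,90,.08); print("bar",a,b,(a+b)/2,np.linalg.norm(a-b),np.degrees(np.arctan2(*(-(a-b)[0],(a-b)[1]))))
a,b=P(190,537,.074),P(620,470,.074);print("fence top",a,b,np.degrees(np.arctan2(-(a-b)[0],(a-b)[1])))
a,b=P(88,260,.056),P(632,172,.056);print("far rim",a,b,(a+b)/2,np.linalg.norm(a-b),np.degrees(np.arctan2(-(a-b)[0],(a-b)[1])))
print("grip top",P(655,432,.121),"stop",P(252,485,.06))
E
```

```text
bar [0.67730417 0.03406252] [ 0.69170697 -0.072959  ] [ 0.68450557 -0.01944824] 0.10798632355810141 7.664729235348869
fence top [0.47716883 0.05873349] [ 0.50601368 -0.1490592 ] 7.903038609722924
far rim [0.61468104 0.10743676] [ 0.65496027 -0.162422  ] [ 0.63482065 -0.02749262] 0.27284825111312294 8.489316496076649
grip top [ 0.52069435 -0.15762249] stop [0.50236877 0.02855661]
```

Request:
{"api": "jog_arm", "payload": {
  "plan": "0 0 -7 0 0 0 0;0 0 -7 0 0 0 0;0 0 -7 0 0 0 0;0 0 -7 0 0 0 0;0 0 -7 0 0 0 0;0 0 -7 0 0 0 0;0 0 -7 0 0 0 0;0 0 -7 0 0 0 0;0 0 -7 0 0 0 0;0 0 -7 0 0 0 0"
}}

```text
time_s: 2.13
position: [0.1365, -0.5328, 0.2313]
tool_rot: [[0.092, 0.996, -0.0], [0.996, -0.092, 0.0], [0.0, -0.0, -1.0]]
ft_force: [-0.3, -0.0, -0.2]
grip_width: 0.0854
gripper_force: 0.0
```

Request:
{"api": "jog_arm", "payload": {
  "plan": "0 0 -7 0 0 0 0;0 0 -6.6 0 0 0 0;0 0 0 2.3 3.2 0 30;0 0 0 2.3 3.2 0 50;0 0 0 2.3 3.2 0 70;0 0 0 2.3 3.2 0 90;0 0 0 2.3 3.2 0 100;0 0 0 2.3 3.2 0 100;0 0 0 2.3 3.2 0 100;0 0 0 2.3 3.2 0 100"
}}

```text
time_s: 2.97
position: [0.3656, -0.3135, 0.2315]
tool_rot: [[-0.138, 0.99, 0.0], [0.99, 0.138, -0.0], [-0.0, 0.0, -1.0]]
ft_force: [-0.3, -0.2, -0.7]
grip_width: 0.0521
gripper_force: 0.0
```

Request:
{"api": "jog_arm", "payload": {
  "plan": "0 0 0 2.3 3.3 0 100;0 0 0 2.3 3.3 0 100;0 0 0 2.3 3.3 0 100;0 0 0 2.3 3.3 0 100;0 0 0 2.3 3.3 0 100;0 0 0 2.3 3.3 0 100;0 0 0 2.3 3.3 0 100;0 0 0 2.3 3.3 0 100;0 0 0 2.3 3.3 0 100;0 0 0 1.8 2.5 0 100"
}}

```text
time_s: 3.8
position: [0.6538, -0.045, 0.231]
tool_rot: [[-0.14, 0.99, 0.0], [0.99, 0.14, 0.0], [0.0, 0.0, -1.0]]
ft_force: [-0.2, -1.3, 0.5]
grip_width: 0.0522
gripper_force: 0.0
```

```bash
python3 - <<'E'
from h import *
s=env.observe();p=s["position"];print(p,s["grip_width"],s["tool_rot"])
im=imaging.get_image("side");cv2.imwrite("pics/s1.png",cv2.resize(im["pixels"][100:340,240:560,::-1],(800,600),interpolation=cv2.INTER_CUBIC))
for n in("side","top"):
  im=imaging.get_image(n)
  for q,z in(("handle",.076),("fence",.05),("pusher_grip",.103)):
    for t in models.tip_of(n,q)[:1]:
        c,r=t["at"];print(n,q,round(t["confidence"],2),np.round([c,r],1),pl(im,c,r,z).round(4))
E
```

```text
[ 0.65384871 -0.04503611  0.2310075 ] 0.052165676294203045 [[-1.40024827e-01  9.90147988e-01  1.03465446e-04]
 [ 9.90147939e-01  1.40024784e-01  3.45099862e-04]
 [ 3.27212208e-04  1.50768646e-04 -9.99999935e-01]]
side handle 0.97 [349.2 198.8] [ 0.6841 -0.0171  0.076 ]
side fence 0.92 [309.7 228.3] [ 0.4952 -0.0423  0.05  ]
side pusher_grip 0.7 [341.4 230.8] [ 0.5184 -0.1656  0.103 ]
top handle 0.61 [329.6 139.4] [ 0.6819 -0.0184  0.076 ]
top pusher_grip 0.64 [382.8 191.8] [ 0.5312 -0.1575  0.103 ]
```

View pics/s1.png

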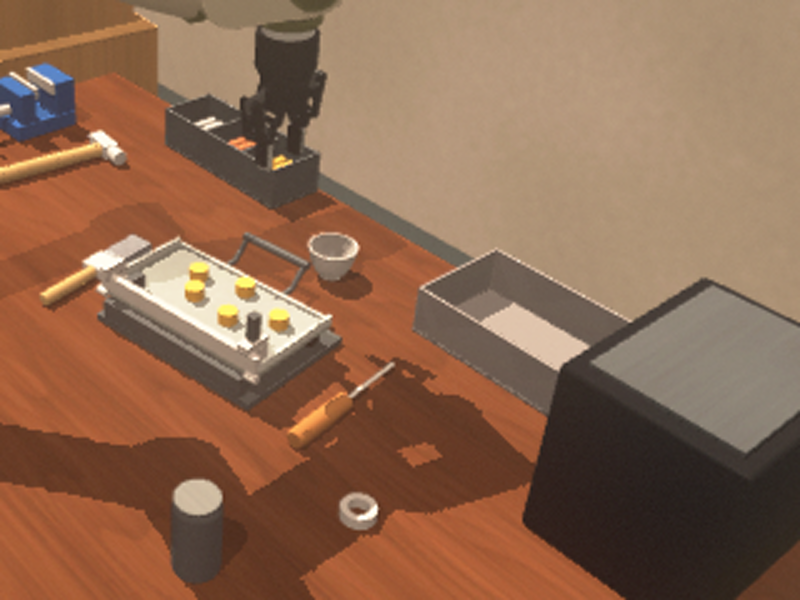

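Request:
{"api": "jog_arm", "payload": {
  "plan": "0 0 0 2.2 3.35 0 100;0 0 0 0 0 3.5 100;0 0 0 0 0 3.5 100;0 0 0 0 0 3 100;0 0 0 0 0 2 100;0 0 0 0 0 2 100;0 0 0 0 0 2 100;0 0 0 0 0 1 100;0 0 0 0 0 0 100;0 0 0 0 0 0 100",
  "grip_force": 60
}}

```text
time_s: 5.08
position: [0.6824, -0.0216, 0.0619]
tool_rot: [[-0.138, 0.99, 0.0], [0.99, 0.138, -0.0], [-0.0, 0.0, -1.0]]
ft_force: [-0.8, -0.0, -0.1]
grip_width: 0.0518
gripper_force: 0.0
```

Request:
{"api": "jog_arm", "payload": {
  "plan": "0 0 0 0.2 0.1 0.4 100;0 0 0 0 0 0 160;0 0 0 0 0 0 190;0 0 0 0 0 0 210;0 0 0 0 0 0 225;0 0 0 0 0 0 240;0 0 0 0 0 0 250;0 0 0 0 0 0 250;0 0 0 0 0 0 250;0 0 0 0 0 0 250",
  "grip_force": 60
}}

```text
time_s: 5.92
position: [0.6832, -0.019, 0.0581]
tool_rot: [[-0.139, 0.99, 0.001], [0.99, 0.139, -0.0], [-0.0, 0.001, -1.0]]
ft_force: [-2.0, -0.7, 6.1]
grip_width: 0.0102
gripper_force: 58.5
```

Request:
{"api": "jog_arm", "payload": {
  "plan": "-1.5 0 0 0 -0.04 -0.52 250;-1.5 0 0 0 -0.04 -0.52 250;-1.5 0 0 0 -0.04 -0.52 250;-1.5 0 0 0 -0.04 -0.52 250;-1.5 0 0 0 -0.04 -0.52 250;-1.5 0 0 0 -0.04 -0.52 250;-1.5 0 0 0 -0.04 -0.52 250;-1.5 0 0 0 -0.04 -0.52 250;-1.5 0 0 0 -0.04 -0.52 250;-1.5 0 0 0 -0.04 -0.52 250"
}}

```text
time_s: 6.75
position: [0.6734, -0.0205, 0.1082]
tool_rot: [[-0.138, 0.956, 0.258], [0.99, 0.134, 0.036], [-0.0, 0.261, -0.965]]
ft_force: [3.7, 0.4, -2.6]
grip_width: 0.0096
gripper_force: 58.7
```

Request:
{"api": "jog_arm", "payload": {
  "plan": "-1.2 0 0 0 -0.03 -0.42 250;-1.2 0 0 0 -0.03 -0.42 250;-1.2 0 0 0 -0.03 -0.42 250;-1.2 0 0 0 -0.03 -0.42 250;-1.2 0 0 0 -0.03 -0.42 250;-1.2 0 0 0 -0.03 -0.42 250;-1.2 0 0 0 -0.03 -0.42 250;-1.2 0 0 0 -0.03 -0.42 250;-1.2 0 0 0 -0.03 -0.42 250;-1.2 0 0 0 -0.03 -0.42 250"
}}

```text
time_s: 7.58
position: [0.6556, -0.0231, 0.147]
tool_rot: [[-0.138, 0.881, 0.451], [0.99, 0.123, 0.063], [-0.0, 0.456, -0.89]]
ft_force: [1.9, -4.0, -1.7]
grip_width: 0.0095
gripper_force: 58.9
```

```bash
python3 - <<'E'
from h import *
s=env.observe();p=s["position"];print(p,s["ft_force"])
for n in("side","top"):
  im=imaging.get_image(n)
  for t in models.tip_of(n,"blank0"): print(n,round(t["confidence"],2),np.round(t["at"]))
  x0,y0,x1,y1=(290,180,390,255) if n=="side" else (270,120,405,225)
  cv2.imwrite(f"pics/{n}2.png",cv2.resize(im["pixels"][y0:y1,x0:x1,::-1],(400,300),interpolation=cv2.INTER_CUBIC))
a=cv2.imread("pics/side2.png");b=cv2.imread("pics/top2.png");cv2.imwrite("pics/m2.png",np.hstack([a,b]))
E
```

```text
[ 0.65557938 -0.02313412  0.14703123] [ 1.9264848  -4.00815066 -1.69559374]
side 0.74 [256. 169.]
side 0.51 [307. 219.]
side 0.42 [314. 230.]
side 0.36 [321. 233.]
top 0.58 [382. 198.]
top 0.52 [353. 195.]
top 0.47 [264. 202.]
top 0.39 [345. 200.]
```

View pics/m2.png

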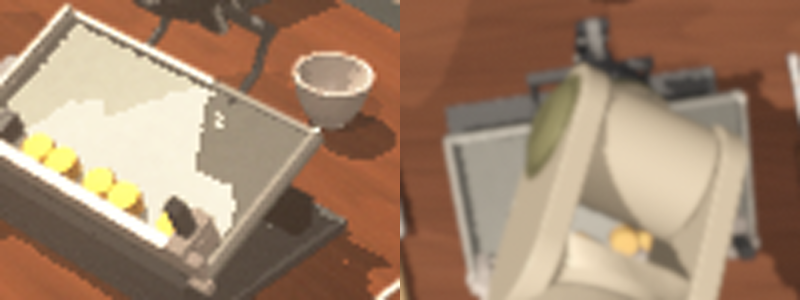

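Request:
{"api": "jog_arm", "payload": {
  "plan": "-1.5 0 0 0 -0.04 -0.52 250;-1.5 0 0 0 -0.04 -0.52 250;0 0 0 0 0 0 250;0 0 0 0 0 0 250;0 0 0 0 0 0 250;0 0 0 0 0 0 250;0 0 0 0 0 0 250;1.5 0 0 0 0.04 0.52 250;1.5 0 0 0 0.04 0.52 250;1.5 0 0 0 0.04 0.52 250"
}}

```text
time_s: 8.62
position: [0.6587, -0.0227, 0.1417]
tool_rot: [[-0.139, 0.895, 0.424], [0.99, 0.125, 0.059], [-0.0, 0.428, -0.904]]
ft_force: [-0.6, -4.9, -1.8]
grip_width: 0.0101
gripper_force: 59.5
```

Request:
{"api": "jog_arm", "payload": {
  "plan": "1.5 0 0 0 0.04 0.52 250;1.5 0 0 0 0.04 0.52 250;1.5 0 0 0 0.04 0.52 250;1.5 0 0 0 0.04 0.52 250;1.5 0 0 0 0.04 0.52 250;1.5 0 0 0 0.04 0.52 250;1.5 0 0 0 0.04 0.52 250;1.5 0 0 0 0.04 0.52 250;1.5 0 0 0 0.04 0.52 250;1.5 0 0 0 0.04 0.52 250"
}}

```text
time_s: 9.45
position: [0.6778, -0.0198, 0.0927]
tool_rot: [[-0.139, 0.975, 0.174], [0.99, 0.137, 0.025], [0.0, 0.176, -0.984]]
ft_force: [-3.3, -5.8, -4.4]
grip_width: 0.01
gripper_force: 59.4
```

Request:
{"api": "jog_arm", "payload": {
  "plan": "1.3 0 0 0 0.03 0.45 250;1.3 0 0 0 0.03 0.45 250;1.3 0 0 0 0.03 0.45 250;1.3 0 0 0 0.03 0.45 250;1.3 0 0 0 0.03 0.45 250;1.2 0 0 0 0.03 0.42 250;1 0 0 0 0.02 0.34 250;0.7 0 0 0 0.01 0.24 250;0.4 0 0 0 0 0.13 250;0 0 0 0 0 0 250"
}}

```text
time_s: 10.28
position: [0.6831, -0.019, 0.0591]
tool_rot: [[-0.139, 0.99, 0.006], [0.99, 0.139, 0.001], [0.001, 0.006, -1.0]]
ft_force: [-4.6, -5.5, -2.4]
grip_width: 0.0098
gripper_force: 59.4
```

Request:
{"api": "jog_arm", "payload": {
  "plan": "0.3 0 0 0 0 0.06 250;0 0 0 0 0 0.05 250;0 0 0 0 0 0 250;0 0 0 0 0 0 230;0 0 0 0 0 0 200;0 0 0 0 0 0 170;0 0 0 0 0 0 140;0 0 0 0 0 0 110;0 0 0 0 0 0 100;0 0 0 0 0 0 100"
}}

```text
time_s: 11.12
position: [0.6847, -0.0186, 0.0602]
tool_rot: [[-0.139, 0.99, 0.007], [0.99, 0.139, 0.001], [0.0, 0.007, -1.0]]
ft_force: [0.1, -0.6, -0.0]
grip_width: 0.0519
gripper_force: 0.0
```

Request:
{"api": "jog_arm", "payload": {
  "plan": "0 0 0 0 0 -1 100;0 0 0 0 0 -2 100;0 0 0 0 0 -2 100;0 0 0 0 0 -3 100;0 0 0 0 0 -3 100;0 0 0 0 0 -4 100;0 0 0 -1 -4 0 100;0 0 0 -1 -4 0 100;0 0 0 -1 -4 0 100;0 0 0 -2 -3.5 0 100"
}}

```text
time_s: 11.95
position: [0.5347, -0.0891, 0.21]
tool_rot: [[-0.14, 0.99, 0.008], [0.99, 0.14, 0.001], [-0.0, 0.008, -1.0]]
ft_force: [0.7, -0.8, 1.1]
grip_width: 0.0521
gripper_force: 0.0
```

```bash
python3 - <<'E'
from h import *
x=np.array([.990,.139]);y=np.array([-.139,.990]);f=np.array([.4959,-.0452])
L=[]
for n in("side","top"):
  im=imaging.get_image(n)
  for q,z in(("pusher_grip",.103),("handle",.076),("blank0",.05)):
   for t in models.tip_of(n,q)[:6]:
    P=pl(im,*t["at"],z)[:2];print(n,q,round(t["confidence"],2),P.round(4),"fence fr",(x@(P-f)).round(4),(y@(P-f)).round(4))
  x0,y0,x1,y1=(280,180,380,255) if n=="side" else (270,120,410,225)
  L.append(cv2.resize(im["pixels"][y0:y1,x0:x1,::-1],(400,300),interpolation=cv2.INTER_CUBIC))
cv2.imwrite("pics/m3.png",np.hstack(L))
E
```

```text
side pusher_grip 0.44 [ 0.5108 -0.1685] fence fr -0.0024 -0.1241
side handle 0.84 [ 0.6904 -0.0273] fence fr 0.1951 -0.0094
side blank0 0.58 [ 0.521  -0.0585] fence fr 0.023 -0.0166
side blank0 0.57 [0.4866 0.0122] fence fr -0.0013 0.0581
side blank0 0.45 [ 0.5223 -0.0755] fence fr 0.022 -0.0337
side blank0 0.44 [ 0.5018 -0.0242] fence fr 0.0087 0.0199
side blank0 0.31 [ 0.5113 -0.0397] fence fr 0.0161 0.0033
top pusher_grip 0.58 [ 0.524  -0.1562] fence fr 0.0124 -0.1138
top pusher_grip 0.19 [0.3358 0.3714] fence fr -0.1006 0.4347
top handle 0.83 [ 0.6852 -0.0213] fence fr 0.1908 -0.0026
top blank0 0.62 [0.5082 0.0133] fence fr 0.0203 0.0562
top blank0 0.59 [ 0.5092 -0.0276] fence fr 0.0157 0.0156
top blank0 0.5 [ 0.5245 -0.0784] fence fr 0.0237 -0.0369
```

View pics/m3.png

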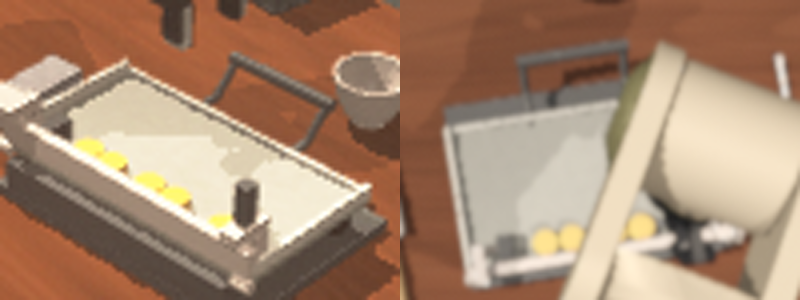

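Request:
{"api": "jog_arm", "payload": {
  "plan": "0.4 0 0 -3.4 -1.2 0 100;0 0 0 -3.4 -1.25 0 100;0 0 0 0 0 2 100;0 0 0 0 0 2 100;0 0 0 0 0 2 100;0 0 0 0 0 2 100;0 0 0 0 0 1.5 100;0 0 0 0 0 1.5 100;0 0 0 0 0 0.8 100;0 0 0 0 0 0 100"
}}

```text
time_s: 13.18
position: [0.5221, -0.16, 0.0892]
tool_rot: [[-0.14, 0.99, -0.003], [0.99, 0.14, 0.002], [0.002, -0.003, -1.0]]
ft_force: [0.2, -0.4, -0.3]
grip_width: 0.0519
gripper_force: 0.0
```

Close gradually on the post and watch the side force.

Request:
{"api": "jog_arm", "payload": {
  "plan": "0 0 0 0 -0.1 0 130;0 0 0 0 0 0 160;0 0 0 0 0 0 180;0 0 0 0 0 0 200;0 0 0 0 0 0 215;0 0 0 0 0 0 230;0 0 0 0 0 0 250;0 0 0 0 0 0 250;0 0 0 0 0 0 250;0 0 0 0 0 0 250",
  "grip_force": 50
}}

```text
time_s: 14.02
position: [0.5204, -0.1611, 0.0917]
tool_rot: [[-0.139, 0.99, -0.002], [0.99, 0.139, -0.001], [-0.0, -0.002, -1.0]]
ft_force: [-6.2, -1.6, 6.1]
grip_width: 0.0131
gripper_force: 50.1
```

Request:
{"api": "jog_arm", "payload": {
  "plan": "0 0 0 0 0 -0.2 250;0 0 0 0.2 0 0 250;0 0 0 0.4 0 0 250;0 0 0 0.5 0 0 250;0 0 0 0.5 0 0 250;0 0 0 0.5 0 0 250;0 0 0 0.5 0 0 250;0 0 0 0.5 0 0 250;0 0 0 0.5 0 0 250;0 0 0 0.4 0 0 250"
}}

```text
time_s: 14.85
position: [0.5146, -0.1225, 0.0919]
tool_rot: [[-0.139, 0.99, -0.003], [0.99, 0.139, -0.002], [-0.002, -0.003, -1.0]]
ft_force: [-3.3, -12.1, -11.4]
grip_width: 0.0133
gripper_force: 51.0
```

Request:
{"api": "jog_arm", "payload": {
  "plan": "0 0 0 0.2 0 0.15 250;0 0 0 0.2 0 0 250;0 0 0 0.2 0 0 250;0 0 0 0.2 0 0 250;0 0 0 0.2 0 0 250;0 0 0 0.2 0 0 250;0 0 0 0.2 0 0 250;0 0 0 0.2 0 0 250;0 0 0 0.2 0 0 250;0 0 0 0.2 0 0 250"
}}

```text
time_s: 15.68
position: [0.5119, -0.1033, 0.0917]
tool_rot: [[-0.139, 0.99, -0.002], [0.99, 0.139, -0.004], [-0.003, -0.003, -1.0]]
ft_force: [-8.8, -12.2, 1.3]
grip_width: 0.013
gripper_force: 52.8
```

```bash
python3 - <<'E'
from h import *
x=np.array([.990,.139]);y=np.array([-.139,.990]);f=np.array([.4959,-.0452])
s=env.observe();P=s["position"][:2];print("post y",y@(P-f),"Fy",y@s["ft_force"][:2],"Fx",x@s["ft_force"][:2],s["ft_force"][2])
L=[]
for n in("side","top"):
  im=imaging.get_image(n)
  x0,y0,x1,y1=(280,180,380,255) if n=="side" else (270,120,410,225)
  L.append(cv2.resize(im["pixels"][y0:y1,x0:x1,::-1],(400,300),interpolation=cv2.INTER_CUBIC))
cv2.imwrite("pics/m4.png",np.hstack(L))
E
```

```text
post y -0.05978294531324074 Fy -10.900796082783105 Fx -10.391344163745112 1.3336505734252815
```

View pics/m4.png

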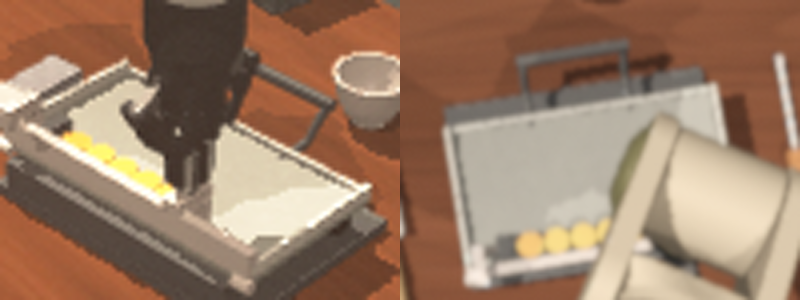

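Request:
{"api": "jog_arm", "payload": {
  "plan": "0 0 0 0.1 -0.05 0 250;0 0 0 0.1 0 0 250;0 0 0 0.1 0 0 250;0 0 0 0.1 0 0 250;0 0 0 0.1 0 0 250;0 0 0 0.1 0 0 250;0 0 0 0.1 0 0 250;0 0 0 0.1 0 0 250"
}}

```text
time_s: 16.45
position: [0.5108, -0.0961, 0.0918]
tool_rot: [[-0.139, 0.99, -0.001], [0.99, 0.139, -0.005], [-0.005, -0.002, -1.0]]
ft_force: [-7.2, -15.8, -1.7]
grip_width: 0.013
gripper_force: 52.6
```

Request:
{"api": "jog_arm", "payload": {
  "plan": "0 0 0 0.05 0 0 250;0 0 0 0.05 0 0 250;0 0 0 0.05 0 0 250;0 0 0 0.05 0 0 250"
}}

```text
time_s: 16.78
position: [0.5105, -0.0943, 0.0918]
tool_rot: [[-0.139, 0.99, -0.001], [0.99, 0.139, -0.005], [-0.005, -0.002, -1.0]]
ft_force: [-6.4, -16.6, -1.5]
grip_width: 0.0127
gripper_force: 52.6
```

Request:
{"api": "jog_arm", "payload": {
  "plan": "0 0 0 0.05 0 0 250;0 0 0 0.05 0 0 250;0 0 0 0.05 0 0 250;0 0 0 0.05 0 0 250;0 0 0 0 0 0 250;0 0 0 0 0 0 250;0 0 0 0 0 0 250;0 0 0 0 0 0 250"
}}

```text
time_s: 17.45
position: [0.5102, -0.0924, 0.0917]
tool_rot: [[-0.139, 0.99, -0.001], [0.99, 0.139, -0.005], [-0.005, -0.002, -1.0]]
ft_force: [-7.3, -16.9, -1.3]
grip_width: 0.0131
gripper_force: 52.6
```

Request:
{"api": "jog_arm", "payload": {
  "plan": "0 0 0 0 0 0 235;0 0 0 0 0 0 215;0 0 0 0 0 0 190;0 0 0 0 0 0 160;0 0 0 0 0 0 130;0 0 0 0 0 0 100;0 0 0 0 0 0 100;0 0 0 0 0 -1 100;0 0 0 0 0 -2 100;0 0 0 0 0 -3 100"
}}

```text
time_s: 18.28
position: [0.5098, -0.089, 0.1504]
tool_rot: [[-0.139, 0.99, -0.004], [0.99, 0.139, 0.002], [0.003, -0.004, -1.0]]
ft_force: [0.4, 0.6, -0.0]
grip_width: 0.052
gripper_force: 0.0
```

Request:
{"api": "jog_arm", "payload": {
  "plan": "0 0 0 0 0 -3 100;0 0 0 0 0 -3 100;0 0 0 -3 0 0 100;0 0 0 -3 0 0 100;0 0 0 -3 0 0 100;0 0 0 -3 0 0 100;0 0 0 -3 0 0 100;0 0 0 -3 0 0 100;0 0 0 -2 0 0 100;0 0 0 0 0 0 100"
}}

```text
time_s: 19.12
position: [0.5385, -0.2911, 0.2106]
tool_rot: [[-0.136, 0.991, -0.0], [0.991, 0.136, -0.0], [-0.0, -0.0, -1.0]]
ft_force: [0.4, 0.5, -0.1]
grip_width: 0.0519
gripper_force: 0.0
```

```bash
python3 - <<'E'
from h import *
L=[]
s=env.observe();print(s["position"],s["ft_force"])
for n in("side","top"):
  im=imaging.get_image(n)
  x0,y0,x1,y1=(280,180,380,255) if n=="side" else (270,120,410,225)
  L.append(cv2.resize(im["pixels"][y0:y1,x0:x1,::-1],(400,300),interpolation=cv2.INTER_CUBIC))
cv2.imwrite("pics/m5.png",np.hstack(L))
E
```

```text
[ 0.5385121  -0.29108837  0.21061615] [ 0.4228214   0.48508807 -0.09331753]
```

View pics/m5.png

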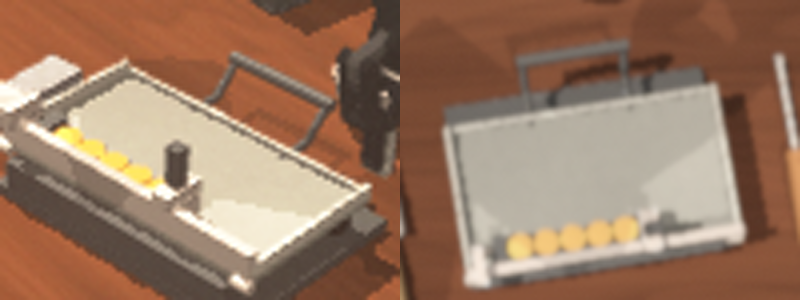

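```bash
python3 -c "
from h import *
print(job.close_job())"
```

```text
the job is handed in; nothing more can be done
None
```

I handed the job in at about 19 s. The tray is flat and all five blanks sit in one row along the fence. The pusher is released and holds the row against the sprung stop with about 4–5 N, estimated from the push force. I got no verdict back.

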